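Refit the cover of a truck fuse box

TASK

Put the two-tongued cover back on the open fuse box: with the cover tilted, hook both tongues under the lip at the end of the box nearer the robot, then swing the other end down and press it until the spring catch snaps over it and the cover lies flush on the rim. Leave the other things on the counter where they are.

Things in the scene. Friction and masses are not known exactly. Their poses are not given: they have to be found in the camera images.
- cover: The fuse box's cover, loose, grey plastic, 0.13 to 0.25 kg, centre of mass near its middle. Plate 188 x 128 x 4 mm (x -95 to +93, z 6 to 10 mm). Origin: centre of the underside of its ribs, on the counter at the start. x runs from the tongue end (-x) to the free end (+x), z up out of its top. Two ribs under it along x (x -60 to +80, |y| 50.5 to 54.5 mm, z 0 to 6) go down inside the box walls.
- crown (a point): Centre of the top of the cover's solid raised crown, at (0, 0, 32) mm in the cover's frame. The crown is 140 mm long (x -70 to +70), 40 wide (y) and 22 high (z 10 to 32): grip the cover here, across the 40 mm.
- tongues (a point): Point between the cover's two flat tongues, 2 mm short of their tips: (-105, 0, 8) mm in the cover's frame. Each tongue is 26 mm wide, centred 31 mm either side of the middle, x -107 to -95, z 6 to 10 mm.
- free_end (a point): Point on the cover's top face 3 mm from its free end: (90, 0, 10) mm in the cover's frame.
- fusebox: Open black fuse and relay box on rubber buffers: it gives only vertically, sinking up to 16 mm when pressed (about 1.4 N/mm). Origin: 56 mm below the centre of its rim. x runs from the lip end (-x, nearer the robot) to the catch end (+x), z up. Walls 190 x 124 mm outside, 4 thick, rim at z 56; contents below z 48. Cover home: its origin at (0, 0, 50) mm here (x -2 to +3, |y| < 3.5), axes parallel.
- lip (a point): Middle of the lip's mouth edge, lower corner: (-98.5, 0, 67) mm in the box's frame. The lip is a bar along y, 108 mm long, over a pocket just outside the box's -x end wall. Its underside slopes down from z 67 at the mouth to 62.5 mm at the pocket's back; its top is at 71 mm.
- pocket (a point): Middle of the pocket's back wall at floor level: (-109, 0, 50) mm in the box's frame. Pocket: floor at z 50, x -109 to -95, y -50 to +50 mm with a divider from y -12 to +12. Tongues go in over the end wall's rim (x -95, z 56), tongue end low, with the cover's free end raised 15 to 30 degrees, until they meet this wall.
- catch_nose (a point): Tip of the spring catch's nose at rest: (87.5, 0, 63) mm in the box's frame; nose 30 mm wide. Its top slopes steeply up to x 96, z 82 mm; its flat underside at z 61.5 mm holds the cover's free end down. A thumb tab leans out to x 109, z 84 mm. A hooked cover that is let go rests on the slope, about 3 to 6 degrees open.
- catch (a joint): Spring catch, a hinged arm outside the box's +x end wall: rad, 0 at rest, up to 0.25, grows as the nose is pushed outward. The cover's end pressed down drives it out by up to 0.15, then it springs back to 0 over the cover. Pressing on the crown's top 50 mm from its middle, the force builds to 12 to 22 N while the box sinks about 8 to 15 mm, and drops at the snap.
- other_cover: A smaller cover of the same plastic that does not fit: plate 140 x 100 mm, one single tongue 50 mm wide, crown 70 x 26 mm. Origin: centre of its underside. It and the right cover may change places.
- relay_a: Loose black relay, 28 x 28 x 28 mm, origin under its centre.
- relay_b: Loose black relay, 28 x 28 x 28 mm, origin under its centre.
- bulb_box: Small carton, 55 x 55 x 75 mm, origin under its centre.
- filter_box: White carton, 90 x 120 x 60 mm, origin under its centre.
- screwdriver: Screwdriver lying on the counter left of the fuse box, about 200 mm long, origin under its middle.
- tape_roll: Roll of black tape, 90 mm across, 24 high, origin under its centre.
- spray_can: Spray can, 58 mm across, 170 high, origin under its centre.
- mug: White mug, 80 mm across, 90 high, origin under its centre.
- mount: Steel plate under the fuse box, 262 x 124 x 5 mm, fixed to the counter, origin under its centre, same yaw as the box. Four rubber buffers 18 mm high carry the box; at rest the box's origin is 18 mm above this one.
Not all that is in view belongs to the job. What is shaped like the cover but orange is not meant.

How it is judged:
On the way:
1. both tongues are under the lip while the cover is still tilted, free end raised by at least 5 degrees (x of tongues in the frame of fusebox between -0.112 and -0.0995 m and y of tongues in the frame of fusebox between -0.008 and 0.008 m and z of tongues in the frame of fusebox between 0.046 and 0.0635 m and angle between the z axis of cover and the z axis of fusebox, either way round between 0.085 and 0.8 rad), for 0.1 s.
At the end, for the whole second after the job is handed in: Cover flush on the rim, parallel within 2 degrees and at rest: the point between the tongues beyond x = -99.5 mm in the box frame, y within 6 mm, at z 53 to 62 mm (under the lip); the free end's point at z 55 to 63.5 mm (under the catch); catch back below 0.03 rad (x of tongues in the frame of fusebox between -0.112 and -0.0995 m and y of tongues in the frame of fusebox between -0.006 and 0.006 m and z of tongues in the frame of fusebox between 0.053 and 0.062 m and z of free_end in the frame of fusebox between 0.055 and 0.0635 m and angle between the z axis of cover and the z axis of fusebox, either way round below 0.035 rad and value of joint catch below 0.03 rad and linear speed of cover below 0.02 m/s); the robot touches nothing.
It fails at once if another thing on the counter (other cover, relays, cartons, screwdriver, tape, can, mug) is pushed more than 30 mm from its place (distance of any of relay_a, relay_b, bulb_box, filter_box, screwdriver, tape_roll, spray_can, mug, other_cover from where it was at the start of the episode above 0.03 m).
It also fails if it takes over 51 s, if anything falls off the work surface, if the arm or the gripper's body presses on something with over 40 N, if the wrist force passes 120 N, or if a joint passes its speed limit or range.

ROBOT

A 6-joint arm with a two-finger parallel gripper is mounted at the origin on the work surface. World frame = base frame: x ahead of the robot, y to its left, z up, the work surface at z = 0. Lengths are in m, angles in rad, forces in N, time in s.
With the tool pointing down it reaches from about 0.25 to 0.775 m from the base axis. Payload 4 kg.
Tool frame: the origin (TCP) lies at the very end of the fingers, on their centre line; the grasp point (between the pads) lies hold_point_z behind it (hold_point_z is the distance from the TCP to the grasp point, in m); z points along the fingers, y is the direction in which the jaws open and shut (so a half turn about z gives the same grasp; the last joint's range is limited). The gripper opens to 94 mm and grips with 3 to 60 N. Pads are 16 mm wide; open, the fingers measure 119 mm over their backs; the gripper's body (75 mm by 177 mm) begins 78 mm behind the grasp point.
Start: joints at [-1.254, 0.087, 1.371, -0, 1.684, -0.103], TCP at [0.224, -0.502, 0.206] pointing down, gripper open.
Joint ranges: [-3.1, 3.1], [-0.76, 2.03], [0.27, 2.55], [-1.08, 4.22], [0.17, 2.65], [-2.57, 2.57]. Speed limits (rad/s): [2.79, 2.79, 3.14, 3.14, 3.14, 3.14].

INTERFACE

Orientations are given as [roll, pitch, yaw] about the fixed x, y, z axes, in that order (R = Rz(yaw) Ry(pitch) Rx(roll)).
In Python, from bench import * gives the robot as it stands.
- The arm moves only by the tool step_arm, never from a script. Its argument "increments" is text: rows parted by semicolons, each of 6 numbers parted by spaces: the shift along the tool's x, y, z in cm, then the turn, a rotation vector about the tool's x, y, z in rad. A call has 1 to 5 rows; each row shifts and turns the commanded pose from where the row before left it, along the tool's axes as they then stand; what a row does not reach is not made up. A row lasts 1/10 s, in which the tool goes at most 50 mm and 8.59 degrees, less where a joint would pass 70% of its speed; a pose out of reach is approached as far as the arm can. A call is refused whole if a number of a shift passes 5 or a number of a turn 0.15, either way. A call with a gripper value outside its range is refused whole. "claw" is the gripper's target within -1 to 1 (shut at 1, half-way at 0, fully open at -1), set as the call begins (left out, the last holds). The fingers move at their own pace and stop on an object; the grip force is fixed at half the most. Time passes only in rows, so rows that do not move let the fingers close. It gives the time, the measured TCP pose, the force and the opening at its end, in the units of the state.
- get_obs(): the state, without advancing time (a new reading comes with each control period).
- snapshot(name): name is "side" or "top"; returns the picture (420x560x3 uint8, red, green, blue); there is no depth.
- calibration(name): a dict with "camera_matrix" (3x3 intrinsics, pixels), "eye" and "orientation" of the camera in the world. Camera axes: x right, y up, looking along -z (the intrinsics and any distortion apply to the point x, -y, -z); pixel columns grow to the right and rows downward; lengths in m; the calibration is good to about 2 mm. A picture is of the moment at which its call begins. calibration takes no time and is no camera call.
- close_job(): hands the job in, once; it reports no verdict.
The state is a dict: "time": time; "joint_positions": joint angles; "qvel": joint speeds; "joint_torque": joint torques, N m; "tool_pos": TCP position; "ee_rot": TCP orientation; "wrist_force": force on the tool from outside, world axes, zero at the start; "wrist_torque": the same for the moment, N m; "width": finger opening in m.
Only numpy, scipy, OpenCV 4.12 (cv2) and the standard library are available. Lean on these libraries where they do the work, as an engineer would, in place of code of your own. Each camera call takes 0.05 s, during which the arm holds its last target. There are 200 camera calls.

## Working session

There is one attempt and no reset: what is moved stays moved. The work goes in short steps, Python scripts to look and compute and a tool call to move; the robot and the scene stay as the last step left them, time stands still between calls to the robot, and variables do not carry over. Pictures are saved under pics/ and viewed, about 8 in all and at most 12, crops included, and the job is handed in when it is done.

Besides the shell and the picture viewer there is one more tool, called after "Call:" as name(argument=value, ...), one argument or row to a line, values as JSON. step_arm: Moves the arm, as the interface text tells. Its arguments: {"type":"object","properties":{"increments":{"type":"string"},"claw":{"type":"number"}},"required":["increments"]}

```bash
ls; mkdir -p pics; python3 - <<'E'
from bench import *
import cv2
for n in("top","side"):
    im=snapshot(n); cv2.imwrite(f"pics/{n}0.png",cv2.resize(im[:,:,::-1],(800,600),interpolation=cv2.INTER_CUBIC)); cv2.imwrite(f"pics/{n}_raw.png",im[:,:,::-1])
    c=calibration(n); print(n,c)
print(get_obs())
E
```

```text
pics
top {'camera_matrix': array([[406.04211029,   0.        , 277.19198952],
       [  0.        , 406.04211029, 213.9032052 ],
       [  0.        ,   0.        ,   1.        ]]), 'eye': array([0.37643823, 0.0149844 , 1.18095969]), 'orientation': array([ 0.08646397,  0.01316343, -1.54789251])}
side {'camera_matrix': array([[500.49790006,   0.        , 276.03445252],
       [  0.        , 500.49790006, 212.56563475],
       [  0.        ,   0.        ,   1.        ]]), 'eye': array([-0.18423209,  1.12964881,  1.0866528 ]), 'orientation': array([ 0.91228928,  0.00759769, -2.60288226])}
{'time': 0.1, 'joint_positions': array([-1.25413346e+00,  8.78939624e-02,  1.37209650e+00, -1.96087072e-05,
        1.68358217e+00, -1.03084666e-01]), 'qvel': array([ 0.00050625, -0.0017003 , -0.00284963, -0.00066593, -0.00119554,
       -0.00258052]), 'joint_torque': array([ 2.62142079e-03, -3.41249549e+01, -3.03302693e+01,  7.20576639e-02,
        3.03692627e-02, -9.63174057e-05]), 'tool_pos': array([ 0.22398574, -0.50179011,  0.20441754]), 'ee_rot': array([-3.13962117e+00, -1.84359662e-04,  4.19745161e-01]), 'wrist_force': array([ 0.82318469,  0.10556827, -0.78565841]), 'wrist_torque': array([-0.02466265, -0.05532486,  0.02776855]), 'width': 0.09398214002245145}
```

View pics/top0.png

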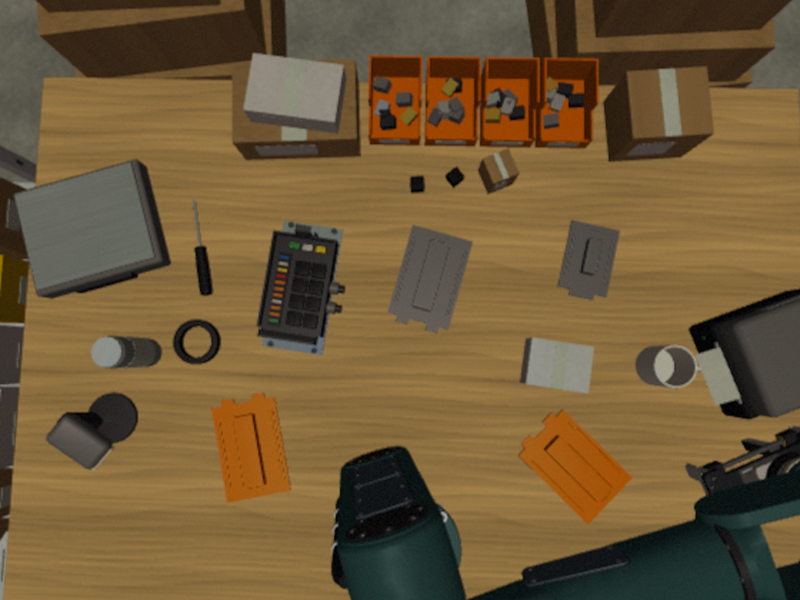

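View pics/side0.png

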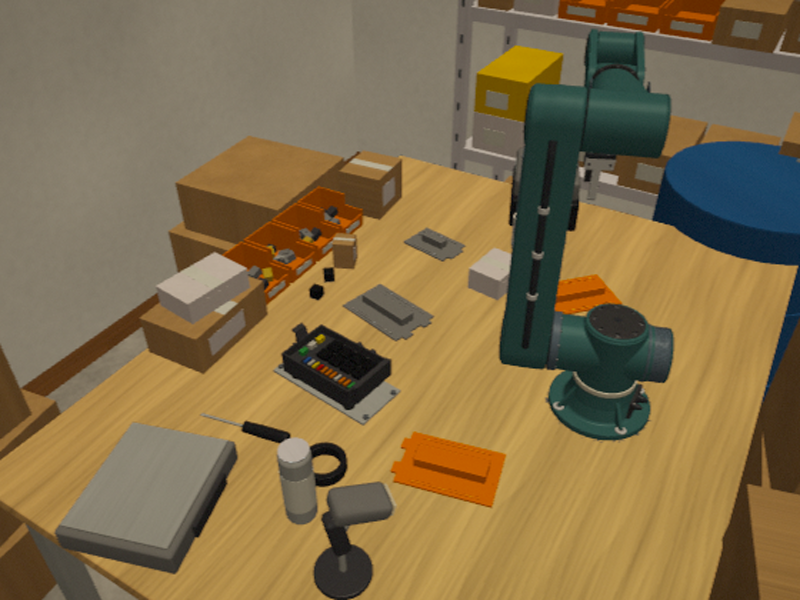

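Top: the grey two-tongued cover is at about (430,278) of 800x600, tongues at bottom (robot side). The fuse box is at (300,290) with its catch at top (300,230). The other cover is at (590,258). I'll enlarge both.

```bash
python3 - <<'E'
import cv2
a=cv2.imread("pics/top_raw.png")[150:255,175:335]; cv2.imwrite("pics/t1.png",cv2.resize(a,None,fx=5,fy=5,interpolation=cv2.INTER_CUBIC))
a=cv2.imread("pics/side_raw.png")[195:295,185:310]; cv2.imwrite("pics/s1.png",cv2.resize(a,None,fx=6,fy=6,interpolation=cv2.INTER_CUBIC))
E
```

```text
(no output)
```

View pics/t1.png

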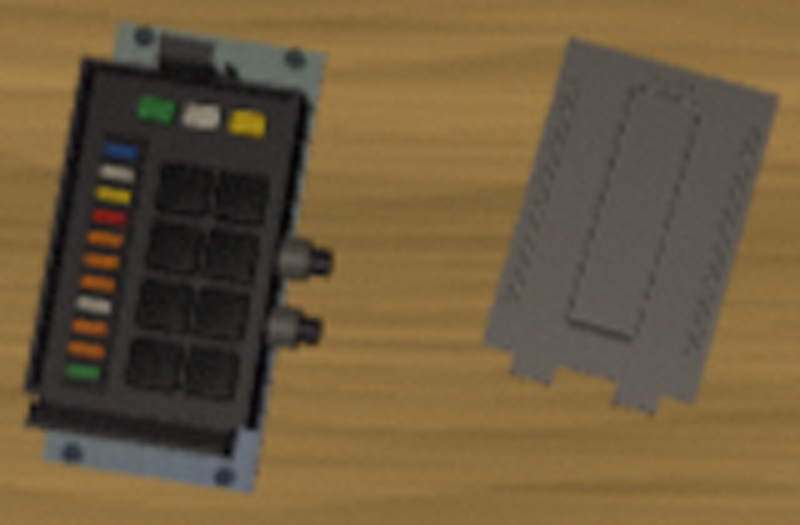

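View pics/s1.png

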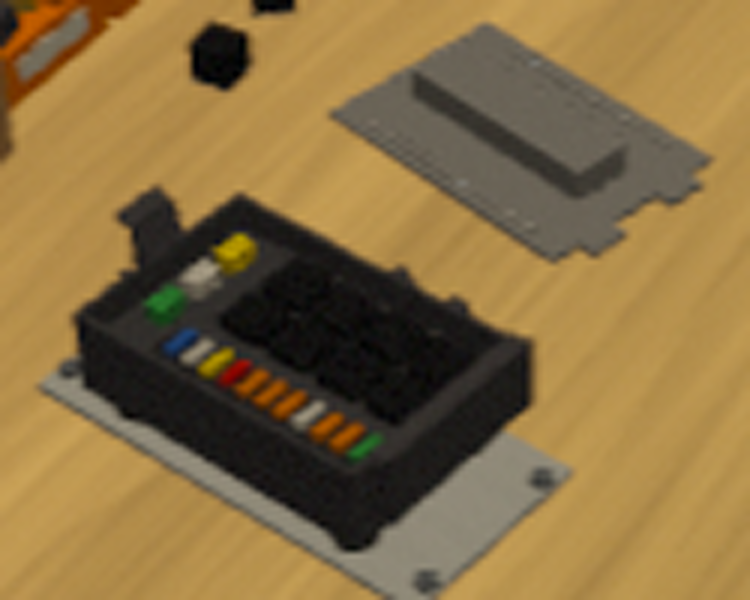

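```bash
cat > h.py <<'E'
import numpy as np
from scipy.spatial.transform import Rotation as R
from scipy.optimize import least_squares
from bench import *
C={n:calibration(n) for n in("top","side")}
def proj(n,P):
    c=C[n]; p=(np.atleast_2d(P)-c["eye"])@R.from_euler("xyz",c["orientation"]).as_matrix()
    q=p*[1,-1,-1]; q=q@np.array(c["camera_matrix"]).T
    return q[:,:2]/q[:,2:]
def fit(obs,g):  # obs: list of (cam, pts mm Nx3 , px Nx2)
    def pts(v,P):
        return R.from_euler("z",v[2]).apply(np.array(P)/1000.)+[v[0],v[1],0]
    f=lambda v:np.concatenate([(proj(n,pts(v,P))-p).ravel() for n,P,p in obs])
    r=least_squares(f,g,x_scale=[.1,.1,.5],loss="soft_l1"); return r.x,f(r.x).reshape(-1,2)
T=lambda l:(np.array(l)+.5)/5-.5+[175,150]
S=lambda l:(np.array(l)+.5)/6-.5+[185,195]
E
cat > m.py <<'E'
from h import *
cv=("top",[(93,64,10),(93,-64,10),(-95,64,10),(-95,-64,10),(-107,44,10),(-107,18,10),(-107,-18,10),(-107,-44,10),(-70,20,32),(-70,-20,32)],
 T([(570,38),(778,96),(485,345),(693,404),(512,375),(548,385),(615,406),(653,415),(570,320),(630,338)]))
cs=("side",[(93,64,10),(93,-64,10),(-95,64,10),(-95,-64,10)],S([(330,115),(485,22),(555,262),(713,158)]))
bt=("top",[(95,62,74),(95,-62,74)],T([(82,58),(308,92)]))
mt=("top",[(131,62,5),(131,-62,5),(-131,-62,5),(-131,62,5)],T([(118,22),(327,50),(253,492),(43,460)]))
bs=("side",[(95,62,74),(95,-62,74)],S([(78,320),(240,195)]))
ms=("side",[(131,62,5),(-131,-62,5)],S([(40,383),(570,470)]))
np.set_printoptions(precision=4,suppress=True)
for nm,o,g in(("cover",[cv,cs],[.4,-.05,0]),("cover t",[cv],[.4,-.05,0]),("cover s",[cs],[.4,-.05,0]),("box",[bt,mt,bs,ms],[.4,.2,0]),("box t",[bt,mt],[.4,.2,0]),("box s",[bs,ms],[.4,.2,0])):
    x,r=fit(o,g); print(nm,x,np.abs(r).max()); 
    if nm in("cover","box"): print(r.round(1).tolist())
E
python3 m.py
```

```text
cover [ 0.5398 -0.0339 -0.2491] 1.0314098599597514
[[-0.7, -0.3], [-0.0, -0.4], [-1.0, 0.0], [0.1, 0.1], [-0.9, -0.2], [0.6, 0.3], [-0.8, -0.6], [0.3, 0.0], [-1.0, 0.1], [0.6, 0.3], [0.2, -0.9], [0.6, -0.6], [0.5, -0.9], [0.5, -0.8]]
cover t [ 0.5396 -0.0349 -0.2532] 0.880822408756444
cover s [ 0.5389 -0.0293 -0.2486] 0.3009245758134398
box [ 0.5128  0.2259 -0.1301] 1.6993588143909335
[[-0.2, -0.5], [-1.4, -0.7], [-0.1, -0.1], [-0.5, 0.5], [-0.2, 0.3], [-0.3, 0.2], [-0.3, -1.7], [0.5, -1.2], [0.3, -0.5], [1.3, -1.0]]
box t [ 0.5127  0.2247 -0.1312] 0.9453306633081411
box s [ 0.5112  0.2306 -0.1325] 0.9275010815927658
```

```bash
cat >> h.py <<'E'
def tool(yaw,tilt=0):  # tool down, then free end raised by tilt about cover -y
    return R.from_euler("z",yaw)*R.from_euler("y",-tilt)*R.from_euler("x",np.pi)
def now():
    o=get_obs(); return np.array(o["tool_pos"]),R.from_euler("xyz",o["ee_rot"]),o
def plan(way,step=.04,turn=.1,cur=None,nd=1):
    p,r=cur or now()[:2]; rows=[]
    for tp,tr in way:
        tp=np.array(tp); k=max(1,int(np.ceil(max(np.linalg.norm(tp-p)/step,(r.inv()*tr).magnitude()/turn)-.05)))
        for i in range(k):
            f=1/(k-i); d=np.round(r.inv().apply((tp-p)*f)*100,nd if i<k-1 else 2); w=np.round((r.inv()*tr).as_rotvec()*f,2 if i<k-1 else 3)
            rows.append(" ".join(f"{v:g}" for v in [*(d+0),*(w+0)])); p=p+r.apply(d/100); r=r*R.from_rotvec(w)
    for i in range(0,len(rows),5): print("; ".join(rows[i:i+5]))
    return p,r
E
python3 - <<'E'
from h import *
import bench; print([n for n in dir(bench) if 'hold' in n.lower()])
g=tool(-.25); c=plan([([.45,-.15,.2],g),([.539,-.033,.10],g)]); print()
plan([([.539,-.033,.0135],g)],cur=c,step=.03)
E
```

```text
['hold_point_z']
3.2 -2.1 0 0 0 0.06; 3 -2.3 0 0 0 0.06; 2.9 -2.4 0.1 0 0 0.06; 2.8 -2.6 0 0 0 0.06; 2.6 -2.8 0.1 0 0 0.06
2.4 -2.9 0 0 0 0.06; 2.2 -3.1 0.1 0 0 0.06; 2.1 -3.2 0 0 0 0.06; 1.9 -3.3 0.1 0 0 0.06; 1.6 -3.4 0 0 0 0.06
1.46 -3.55 0.09 -0.002 0.001 0.07; 1.1 -2.7 2 0 0 0; 1.2 -2.7 2 0 0 0; 1.1 -2.7 2 0 0 0; 1.2 -2.7 2 0 0 0
1.13 -2.75 2 0 0 0

0 0 2.9 0 0 0; 0 0 2.9 0 0 0; 0 0 2.85 0 0 0
```

Call:
step_arm(
  increments="3.2 -2.1 0 0 0 0.06; 3 -2.3 0 0 0 0.06; 2.9 -2.4 0.1 0 0 0.06; 2.8 -2.6 0 0 0 0.06; 2.6 -2.8 0.1 0 0 0.06",
  claw=-1,
)

```text
time: 0.6
tool_pos: [0.3275, -0.3409, 0.203]
ee_rot: [-3.141, 0.0, 0.117]
wrist_force: [0.4, -0.9, 0.8]
width: 0.0939
```

Call:
step_arm(
  increments="2.4 -2.9 0 0 0 0.06; 2.2 -3.1 0.1 0 0 0.06; 2.1 -3.2 0 0 0 0.06; 1.9 -3.3 0.1 0 0 0.06; 1.6 -3.4 0 0 0 0.06",
)

```text
time: 1.1
tool_pos: [0.4297, -0.1812, 0.2009]
ee_rot: [-3.141, 0.001, -0.183]
wrist_force: [0.2, -1.3, -0.0]
width: 0.094
```

Call:
step_arm(
  increments="1.46 -3.55 0.09 -0.002 0.001 0.07; 1.1 -2.7 2 0 0 0; 1.2 -2.7 2 0 0 0; 1.1 -2.7 2 0 0 0; 1.2 -2.7 2 0 0 0",
)

```text
time: 1.6
tool_pos: [0.5217, -0.0562, 0.1191]
ee_rot: [3.139, -0.0, -0.25]
wrist_force: [-0.7, 0.4, -0.2]
width: 0.0944
```

Call:
step_arm(
  increments="1.13 -2.75 2 0 0 0; 0 0 0 0 0 0; 0 0 0 0 0 0",
)

```text
time: 1.9
tool_pos: [0.5386, -0.0334, 0.0993]
ee_rot: [3.139, 0.001, -0.249]
wrist_force: [0.1, 0.3, 0.1]
width: 0.0941
```

```bash
python3 - <<'E'
from h import *
import bench; print(bench.hold_point_z); print(get_obs())
g=tool(-.25); plan([([.539,-.033,.0135],g)],step=.03)
E
```

```text
0.0188
{'time': 1.9, 'joint_positions': array([-0.16514882,  0.11093538,  1.55734543, -0.00279264,  1.47503955,
        1.65481719]), 'qvel': array([-0.02617207, -0.02996441, -0.0195043 , -0.00376438, -0.00022431,
        0.00025935]), 'joint_torque': array([ 6.83470778e-01, -3.27860963e+01, -2.84922606e+01,  8.13767756e-02,
       -7.67160603e-02,  1.06868654e-02]), 'tool_pos': array([ 0.53857007, -0.03336919,  0.09933936]), 'ee_rot': array([ 3.13867805e+00,  1.48873198e-03, -2.48902451e-01]), 'wrist_force': array([0.05424522, 0.33972151, 0.05284173]), 'wrist_torque': array([0.02710035, 0.02991463, 0.01687326]), 'width': 0.09413376950441409}
0 0 2.9 0 0 0; 0 0 2.8 0 0 0; 0.05 -0.07 2.88 0.003 0.001 0.001
```

Call:
step_arm(
  increments="0 0 2.9 0 0 0; 0 0 2.9 0 0 0; 0 0 2.9 0 0 0; 0 0 0 0 0 0; 0 0 0 0 0 0",
)

```text
time: 2.4
tool_pos: [0.5394, -0.0348, 0.0146]
ee_rot: [3.139, -0.002, -0.251]
wrist_force: [-1.2, 0.5, 0.5]
width: 0.0939
```

Call:
step_arm(
  increments="0 0 0 0 0 0; 0 0 0 0 0 0; 0 0 0 0 0 0; 0 0 0 0 0 0; 0 0 0 0 0 0",
  claw=1,
)

```text
time: 2.9
tool_pos: [0.5394, -0.0338, 0.0136]
ee_rot: [3.14, -0.001, -0.25]
wrist_force: [0.9, 0.8, 0.5]
width: 0.0575
```

Call:
step_arm(
  increments="0 0 0 0 0 0; 0 0 0 0 0 0; 0 0 0 0 0 0",
)

```text
time: 3.2
tool_pos: [0.5393, -0.0338, 0.0133]
ee_rot: [3.14, -0.001, -0.25]
wrist_force: [0.1, -0.0, 0.0]
width: 0.0397
```

```bash
cat >> h.py <<'E'
GRIP=np.array([0,0,.0133])      # TCP in cover frame
BOX=np.array([.5120,.2257,.018]); BYAW=-.131
def tgt(tx,tz,tilt,ty=0,grip=None,box=None,yaw=None):  # tongue point (mm, box frame) -> TCP pose
    grip=GRIP if grip is None else grip; box=BOX if box is None else box; yaw=BYAW if yaw is None else yaw
    t=np.radians(tilt); Rb=R.from_euler("z",yaw); Rc=Rb*R.from_euler("y",-t)
    o=np.array(box)+Rb.apply(np.array([tx,ty,tz])/1000)+Rc.apply(grip-np.array([-.105,0,.008]))
    return o,tool(yaw,t)
E
python3 - <<'E'
from h import *
p,r,_=now(); h=tgt(-85,130,20); print(h[0])
c=plan([([.539,-.033,.17],r),([.53,.1,.2],tool(-.2,.15)),h]); 
E
```

```text
[0.52375344 0.22415143 0.18889249]
0 0 -3.9 0 0 0; 0 0 -3.9 0 0 0; 0 0 -3.9 0 0 0; -0.03 -0.04 -3.97 0 0 0; -1 -3.2 -0.8 0 0.04 -0.01
-1 -3.2 -0.8 0 0.04 -0.01; -0.9 -3.2 -0.8 0 0.03 -0.01; -0.89 -3.11 -0.86 0.006 0.039 -0.02; -0.8 -3 0.2 0 0.05 -0.02; -0.7 -3 0.1 0.01 0.05 -0.02
-0.7 -3.1 0.1 0 0.05 -0.01; -0.71 -3.03 0.07 0.007 0.049 -0.016
```

Call:
step_arm(
  increments="0 0 -2 0 0 0; 0 0 -3.9 0 0 0; 0 0 -3.9 0 0 0; 0 0 -3.9 0 0 0; 0 0 -2 0 0 0",
)

```text
time: 3.7
tool_pos: [0.5404, -0.0336, 0.1741]
ee_rot: [3.14, -0.006, -0.25]
wrist_force: [0.4, 0.2, -2.6]
width: 0.0396
```

Call:
step_arm(
  increments="-1 -3.2 -0.8 0 0.04 -0.01; -1 -3.2 -0.8 0 0.04 -0.01; -0.9 -3.2 -0.8 0 0.03 -0.01; -0.9 -3.1 -0.8 0 0.04 -0.02; -0.8 -3 0.2 0 0.05 -0.02",
)

```text
time: 4.2
tool_pos: [0.5291, 0.1317, 0.1976]
ee_rot: [3.132, -0.204, -0.178]
wrist_force: [-0.1, -0.6, -2.1]
width: 0.0395
```

Call:
step_arm(
  increments="-0.7 -3 0.1 0.01 0.05 -0.02; -0.7 -3.1 0.1 0 0.05 -0.01; -0.7 -3 0.1 0.01 0.05 -0.01; 0 0 0 0 0 0; 0 0 0 0 0 0",
)

```text
time: 4.7
tool_pos: [0.523, 0.2234, 0.1864]
ee_rot: [3.138, -0.348, -0.134]
wrist_force: [0.0, 0.0, -1.8]
width: 0.0397
```

```bash
python3 - <<'E'
from h import *
import cv2
for n in("top","side"):
    im=snapshot(n)[:,:,::-1]; cv2.imwrite(f"pics/{n}2.png",im)
a=cv2.imread("pics/top2.png")[140:260,160:270]; b=cv2.imread("pics/side2.png")[150:290,175:295]
a=cv2.resize(a,None,fx=4,fy=4,interpolation=cv2.INTER_CUBIC)[:480]
b=cv2.resize(b,None,fx=4,fy=4,interpolation=cv2.INTER_CUBIC)
h=560; o=np.zeros((h,a.shape[1]+b.shape[1]+0,3),np.uint8); o[:480,:440]=a; o[:560,440:]=b
cv2.imwrite("pics/c2.png",o[:, :800] if o.shape[1]<=800 else o[:,:800]); print(o.shape)
print(get_obs())
E
```

```text
(560, 920, 3)
{'time': 4.8, 'joint_positions': array([ 0.4130567 , -0.07944758,  1.61565748, -0.18835419,  1.30946536,
        2.14291123]), 'qvel': array([-0.0186126 , -0.00124867, -0.00823162,  0.00053564, -0.00522618,
        0.00296128]), 'joint_torque': array([ 5.51510956e-01, -2.89788097e+01, -3.23057377e+01, -8.45887084e-01,
       -1.42734244e+00,  2.01237577e-03]), 'tool_pos': array([0.52424539, 0.22230984, 0.18741942]), 'ee_rot': array([ 3.1395501 , -0.34974118, -0.13709044]), 'wrist_force': array([ 0.25133833,  0.03845611, -2.5336346 ]), 'wrist_torque': array([ 0.07665966,  0.33445163, -0.00625651]), 'width': 0.03983747462107727}
```

View pics/c2.png

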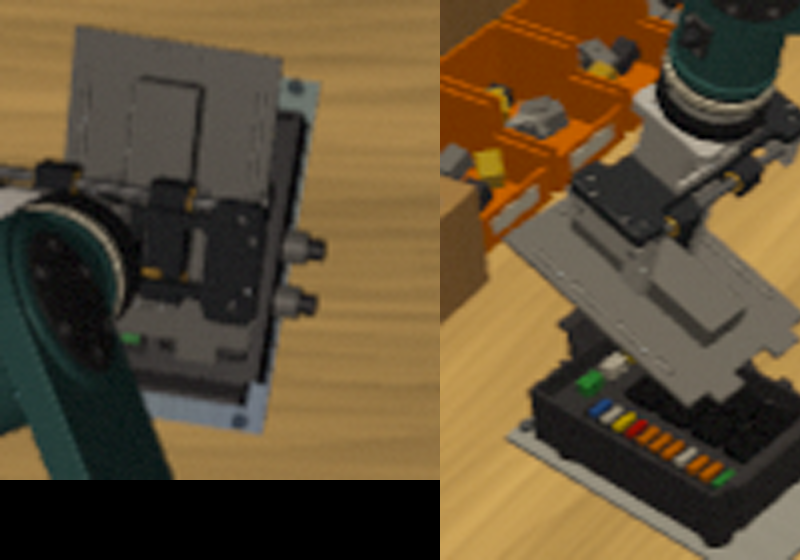

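```bash
python3 - <<'E'
from h import *
p,r,_=now(); Rc=r*R.from_euler("x",-np.pi)
A=lambda l:(np.array(l)+.5)/4-.5+[160,140]; B=lambda l:(np.array(l)+.5)/4-.5+[175-110,150]
ob=[("top",[(93,64,10),(93,-64,10),(70,20,32),(70,-20,32)],A([(78,27),(282,62),(140,77),(203,85)])),
("side",[(93,64,10),(-70,20,32),(-70,-20,32),(70,20,32)],B([(505,235),(708,332),(745,305),(575,222)]))]
box={"top":(.5127,.2247),"side":(.5112,.2306)}
for n,P,px in ob:
    for dt in(0,):
        w=lambda v:p+[v[0],v[1],0]+(Rc*R.from_euler("z",v[2])).apply(np.array(P)/1000-GRIP)
        f=lambda v:(proj(n,w(v))-px).ravel()
        s=least_squares(f,[0,0,0]); print(n,"shift mm,yaw",(s.x*[1e3,1e3,1]).round(3),"res",s.fun.round(1))
        rel=R.from_euler("z",.131).apply(np.r_[p[:2]+s.x[:2]-box[n],0])*1e3; print(" TCP-in-box by image",rel.round(1))
print("by model",R.from_euler("z",.131).apply(p-BOX)*1e3)
E
```

```text
top shift mm,yaw [-0.536 -2.027 -0.004] res [ 0.1 -0.5  1.  -0.9 -0.9  0.4 -0.2  1. ]
 TCP-in-box by image [11.5 -2.9  0. ]
side shift mm,yaw [-1.203  6.179 -0.012] res [-0.9  0.8  0.6  0.9  0.8  0.7 -0.6 -2.8]
 TCP-in-box by image [12.  -0.5  0. ]
by model [ 12.58331178  -1.76154566 169.41941887]
```

```bash
python3 - <<'E'
from h import *
c=plan([tgt(-72,100,20),tgt(-68.6,71.8,20)]);print();plan([tgt(-96.75,61.5,20),tgt(-104,58.9,20)],step=.01,cur=c,nd=2)
E
```

```text
0.17 -0.19 3.1 0.004 -0.001 -0.006; -0.64 0 2.77 0 0 0

-1 0 0 0 0 0; -1 0 0 0 0 0; -1 0 0 0 0 0; -0.77 0 0 0 0 0
```

Call:
step_arm(
  increments="0.17 -0.19 1.6 0.004 0 -0.006; 0 0 1.5 0 0 0; -0.3 0 1.4 0 0 0; -0.3 0 1.4 0 0 0; 0 0 0 0 0 0",
)

```text
time: 5.3
tool_pos: [0.5387, 0.2216, 0.1265]
ee_rot: [3.139, -0.344, -0.13]
wrist_force: [-0.3, 0.2, -1.9]
width: 0.0399
```

Call:
step_arm(
  increments="0 0 0 0 0 0; -1 0 0 0 0 0; -1 0 0 0 0 0; -1 0 0 0 0 0; 0 0 0 0 0 0",
)

```text
time: 5.8
tool_pos: [0.5106, 0.2269, 0.1198]
ee_rot: [-3.141, -0.349, -0.128]
wrist_force: [-0.2, -0.5, -2.6]
width: 0.0398
```

```bash
cat >> h.py <<'E'
def where():
    p,r,o=now(); Rb=R.from_euler("z",BYAW); q=(Rb.inv()*r)*R.from_euler("x",-np.pi)
    t=Rb.inv().apply(p-BOX)+q.apply(np.array([-.105,0,.008])-GRIP)
    print("t",o["time"],"tongue box mm",(t*1e3).round(1),"tilt,roll,yaw deg",(-q.as_euler("ZYX",degrees=True)[[1]]).round(2),q.as_euler("ZYX",degrees=True)[[2,0]].round(2),"F",Rb.inv().apply(o["wrist_force"]).round(1),"M",Rb.inv().apply(o["wrist_torque"]).round(2),"w",o["width"])
E
python3 -c "
from h import *
where()
c=plan([tgt(-104,58.9,20)],step=.005,nd=2)"
```

```text
t 5.8 tongue box mm [-98.4   0.7  60.9] tilt,roll,yaw deg [20.] [0.01 0.14] F [-0.1 -0.5 -2.6] M [0.01 0.31 0.01] w 0.039826125217037225
-0.3 0.05 0 0 0 0; -0.29 0.04 -0.01 -0.001 0 0.002
```

Call:
step_arm(
  increments="-0.4 0.1 0 0 0 0; -0.4 0 0 0 0 0; 0 0 0 0 0 0; 0 0 0 0 0 0",
)

```text
time: 6.2
tool_pos: [0.5051, 0.2266, 0.1178]
ee_rot: [-3.141, -0.351, -0.13]
wrist_force: [-0.1, 0.0, -3.4]
width: 0.0395
```

```bash
python3 - <<'E'
from h import *
import cv2
where()
im=snapshot("side")[:,:,::-1]; cv2.imwrite("pics/side3.png",im)
cv2.imwrite("pics/c3.png",cv2.resize(im[195:300,185:305],None,fx=5,fy=5,interpolation=cv2.INTER_CUBIC))
E
```

```text
t 6.2 tongue box mm [-1.038e+02 -1.000e-01  5.870e+01] tilt,roll,yaw deg [20.1] [0.04 0.06] F [-0.1  0.  -3.4] M [0.02 0.36 0.02] w 0.03954264843064116
```

View pics/c3.png

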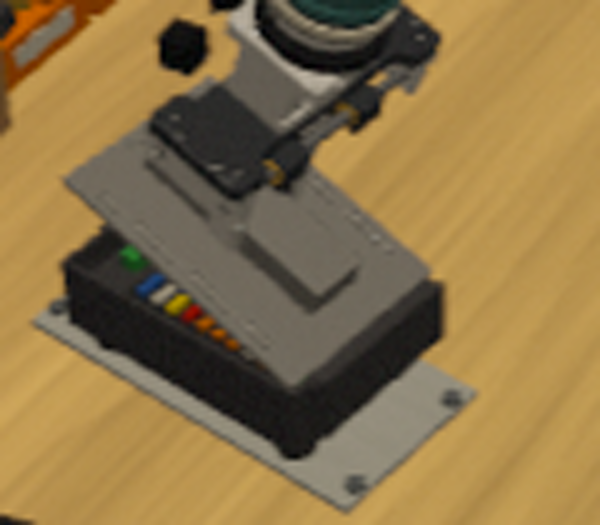

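Call:
step_arm(
  increments="-0.15 0 0 0 0 0; -0.15 0 0 0 0 0; 0 0 0 0 0 0",
)

```text
time: 6.55
tool_pos: [0.5025, 0.2269, 0.1169]
ee_rot: [-3.141, -0.351, -0.13]
wrist_force: [1.7, 0.7, -1.3]
width: 0.0402
```

```bash
python3 -c "
from h import *
where()
c=plan([tgt(-106,58,13),tgt(-106,58,7)],turn=.04,nd=2)"
```

```text
t 6.55 tongue box mm [-106.4   -0.2   57.8] tilt,roll,yaw deg [20.13] [0.04 0.06] F [ 1.6  0.9 -1.3] M [-0.01  0.14  0.07] w 0.040244825531461546
0.01 0 0.33 0 -0.03 0; 0.02 0 0.32 0 -0.03 0; 0.02 0 0.32 0 -0.03 0; 0.04 0 0.33 -0.001 -0.035 0.001; 0 0 0.37 0 -0.03 0
0.01 0 0.36 0 -0.04 0; 0.02 0 0.37 0 -0.034 0
```

Call:
step_arm(
  increments="0 0 0.33 0 -0.03 0; 0 0 0.32 0 -0.03 0; 0 0 0.32 0 -0.03 0; 0.02 0 0.33 0 -0.035 0; 0 0 0 0 0 0",
)

```text
time: 7.05
tool_pos: [0.5067, 0.2259, 0.1034]
ee_rot: [-3.142, -0.222, -0.131]
wrist_force: [0.9, -0.5, -2.8]
width: 0.0396
```

Call:
step_arm(
  increments="0 0 0.37 0 -0.03 0; 0 0 0.36 0 -0.04 0; 0 0 0.37 0 -0.034 0; 0 0 0 0 0 0; 0 0 0 0 0 0",
)

```text
time: 7.55
tool_pos: [0.5087, 0.226, 0.0934]
ee_rot: [-3.141, -0.122, -0.13]
wrist_force: [2.4, -0.7, -3.1]
width: 0.0401
```

```bash
python3 -c "
from h import *
where()
c=plan([tgt(-106,58,5)],turn=.02,nd=2)"
```

```text
t 7.55 tongue box mm [-106.8   -0.2   57.4] tilt,roll,yaw deg [6.99] [0.03 0.06] F [ 2.5 -0.4 -3.1] M [ 0.04 -0.49  0.05] w 0.04008305317666592
0.05 -0.01 0.16 0 -0.02 0; 0.06 0 0.15 -0.001 -0.015 0.001
```

Call:
step_arm(
  increments="0.05 0 0.16 0 -0.02 0; 0.06 0 0.15 0 -0.015 0; 0 0 0 0 0 0",
)

```text
time: 7.85
tool_pos: [0.5095, 0.2259, 0.0902]
ee_rot: [-3.141, -0.085, -0.13]
wrist_force: [0.1, 0.4, -1.8]
width: 0.0397
```

Call:
step_arm(
  increments="0 0 0 0 0 0; 0 0 0 0 0 0; 0 0 0 0 0 0; 0 0 0 0 0 0; 0 0 0 0 0 0",
  claw=-0.4,
)

```text
time: 8.35
tool_pos: [0.5097, 0.226, 0.0908]
ee_rot: [-3.141, -0.087, -0.13]
wrist_force: [-0.1, 0.1, -0.1]
width: 0.0659
```

```bash
python3 - <<'E'
from h import *
import cv2
where()
im=snapshot("side")[:,:,::-1]; cv2.imwrite("pics/side4.png",im)
p,r,_=now(); Rb=R.from_euler("z",BYAW)
q=lambda x,z:BOX+Rb.apply([x/1e3,0,z/1e3])
g=tool(BYAW)
# crown top at x=50 with cover ~5deg open: box (~50, 96)
plan([(p+r.apply([0,0,-.06]),r),(q(50,125),g)],step=.03)
E
```

```text
t 8.35 tongue box mm [-1.065e+02 -1.000e-01  5.840e+01] tilt,roll,yaw deg [4.97] [0.04 0.08] F [-0.1  0.1 -0.1] M [ 0.03  0.05 -0.04] w 0.06591119765788146
0 0 -3 0 0 0; 0 0 -3 0 0 0; 2.8 0 0.6 0 -0.04 0; 2.89 0.01 0.53 -0.001 -0.047 0.001
```

Call:
step_arm(
  increments="0 0 -1.5 0 0 0; 0 0 -2.5 0 0 0; 0 0 -2 0 0 0; 2.8 0 0.6 0 -0.04 0; 2.9 0 0.5 0 -0.047 0",
)

```text
time: 8.9
tool_pos: [0.5627, 0.2201, 0.1472]
ee_rot: [-3.138, -0.003, -0.128]
wrist_force: [-0.3, 0.6, -0.0]
width: 0.0659
```

Call:
step_arm(
  increments="0 0 0 0 0 0; 0 0 0 0 0 0; 0 0 0 0 0 0; 0 0 0 0 0 0; 0 0 0 0 0 0",
  claw=1,
)

```text
time: 9.4
tool_pos: [0.5611, 0.2195, 0.1443]
ee_rot: [-3.14, -0.001, -0.129]
wrist_force: [-0.5, 0.2, -0.2]
width: 0.0294
```

Call:
step_arm(
  increments="0 0 0 0 0 0; 0 0 0 0 0 0; 0 0 0 0 0 0; 0 0 0 0 0 0; 0 0 0 0 0 0",
)

```text
time: 9.9
tool_pos: [0.5617, 0.2191, 0.1431]
ee_rot: [-3.141, 0.001, -0.13]
wrist_force: [-0.5, -0.3, 0.2]
width: 0.0007
```

```bash
python3 - <<'E'
from h import *
import cv2
p,r,o=now(); print((R.from_euler("z",-BYAW).apply(p-BOX)*1e3).round(1),o["width"],o["wrist_force"])
a=snapshot("side")[195:300,185:305,::-1]
b=snapshot("top")[150:250,170:250,::-1]
a=cv2.resize(a,None,fx=4,fy=4,interpolation=cv2.INTER_CUBIC);b=cv2.resize(b,None,fx=4,fy=4,interpolation=cv2.INTER_CUBIC)
m=np.zeros((420,800,3),np.uint8); m[:420,:480]=a; m[:400,480:]=b; cv2.imwrite("pics/c5.png",m)
E
```

```text
[ 5.010e+01 -1.000e-01  1.251e+02] 0.0006877518693327318 [-0.45116314 -0.28426201  0.24763612]
```

View pics/c5.png

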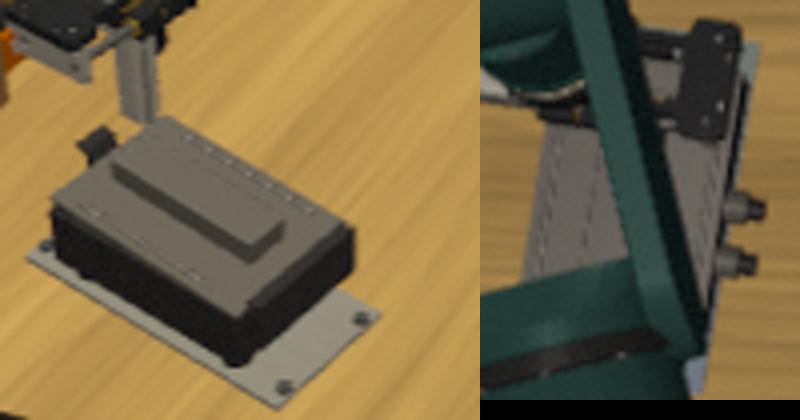

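The cover is hooked at the lip end and resting slightly open on the catch, with the closed fingers above the far part of the crown. Now I'll press.

Call:
step_arm(
  increments="0 0 1.5 0 0 0; 0 0 1 0 0 0; 0 0 0.4 0 0 0; 0 0 0.4 0 0 0; 0 0 0 0 0 0",
)

```text
time: 10.5
tool_pos: [0.5612, 0.219, 0.1093]
ee_rot: [3.142, 0.002, -0.13]
wrist_force: [-0.5, -0.3, 0.1]
width: 0.0006
```

Call:
step_arm(
  increments="0 0 0.3 0 0 0; 0 0 0.3 0 0 0; 0 0 0 0 0 0",
)

```text
time: 10.8
tool_pos: [0.5621, 0.2194, 0.105]
ee_rot: [-3.14, -0.001, -0.13]
wrist_force: [-1.8, 0.2, 4.1]
width: 0.0005
```

Call:
step_arm(
  increments="0 0 0.3 0 0 0; 0 0 0.3 0 0 0; 0 0 0 0 0 0",
)

```text
time: 11.1
tool_pos: [0.5625, 0.2195, 0.1002]
ee_rot: [-3.14, -0.002, -0.13]
wrist_force: [-2.7, 0.2, 7.8]
width: 0.0008
```

Call:
step_arm(
  increments="0 0 0.2 0 0 0; 0 0 0.2 0 0 0; 0 0 0 0 0 0",
)

```text
time: 11.4
tool_pos: [0.5628, 0.2195, 0.0974]
ee_rot: [-3.139, -0.003, -0.13]
wrist_force: [-2.6, -1.3, 11.3]
width: 0.0004
```

Call:
step_arm(
  increments="0 0 0.2 0 0 0; 0 0 0.2 0 0 0; 0 0 0 0 0 0",
)

```text
time: 11.7
tool_pos: [0.5633, 0.2196, 0.0942]
ee_rot: [-3.139, -0.005, -0.13]
wrist_force: [2.8, -1.8, 5.3]
width: 0.0003
```

Call:
step_arm(
  increments="0 0 0.2 0 0 0; 0 0 0.2 0 0 0; 0 0 0 0 0 0",
)

```text
time: 12.0
tool_pos: [0.564, 0.2196, 0.0902]
ee_rot: [-3.139, -0.006, -0.13]
wrist_force: [-2.0, -1.1, 12.9]
width: 0.0006
```

Call:
step_arm(
  increments="0 0 -0.5 0 0 0; 0 0 -1 0 0 0; 0 0 -3 0 0 0; 0 0 -4 0 0 0; 0 0 -4 0 0 0",
)

```text
time: 12.5
tool_pos: [0.5611, 0.2189, 0.2112]
ee_rot: [3.141, 0.003, -0.13]
wrist_force: [-0.9, -0.1, -0.5]
width: 0.0006
```

Call:
step_arm(
  increments="-3 0 -3 0 0 0; -4 0 -2 0 0 0; -4 0 0 0 0 0; -4 0 0 0 0 0; 0 0 0 0 0 0",
)

```text
time: 13.0
tool_pos: [0.4094, 0.239, 0.2619]
ee_rot: [-3.14, 0.001, -0.126]
wrist_force: [-0.3, -0.8, -0.1]
width: 0.0003
```

```bash
python3 - <<'E'
from h import *
import cv2
print(get_obs()["tool_pos"],get_obs()["wrist_force"])
s=snapshot("side")[:,:,::-1]; t=snapshot("top")[:,:,::-1]; cv2.imwrite("pics/side6.png",s); cv2.imwrite("pics/top6.png",t)
a=cv2.resize(s[200:290,185:285],None,fx=5,fy=5,interpolation=cv2.INTER_CUBIC);b=cv2.resize(t[145:255,170:245],None,fx=4,fy=4,interpolation=cv2.INTER_CUBIC)
m=np.zeros((450,800,3),np.uint8); m[:,:500]=a; m[:440,500:]=b; cv2.imwrite("pics/c6.png",m)
E
```

```text
[0.40940033 0.23903607 0.26193695] [-0.27779437 -0.81074651 -0.12151763]
```

View pics/c6.png

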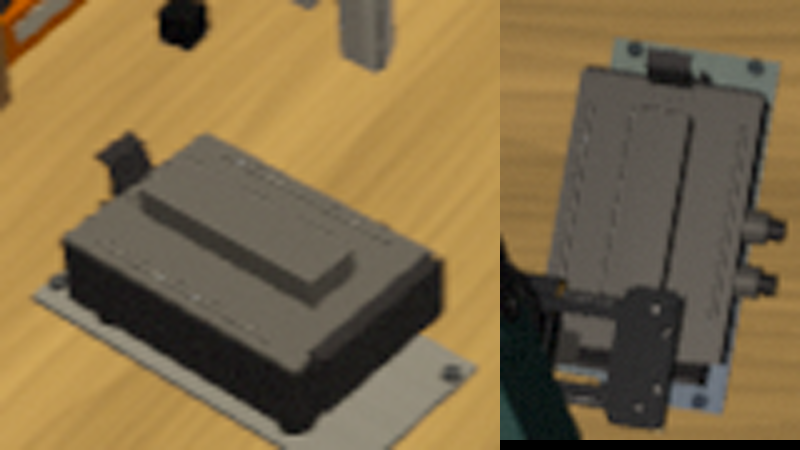

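The cover lies along the rim, with the catch standing over its edge and the lip covering the tongues. I'll check the free-end corner heights numerically, flush against 4 degrees open.

```bash
python3 - <<'E'
from h import *
rz=R.from_euler("z",-.1325); P=np.array([(93,64,10),(93,-64,10),(70,20,32),(-70,20,32),(-70,-20,32)])/1e3
px=np.array([(65,240),(205,135),(142,197),(315,293),(352,262)])/5+[185,200]-.4
for tilt in(0,2,4):
    c=R.from_euler("y",-np.radians(tilt)).apply(P-[-.105,0,.008])+[-.106,0,.058+.018]
    print(tilt,(proj("side",rz.apply(c)+[.5112,.2306,0])-px).round(1).tolist())
f=lambda v:(proj("side",rz.apply(R.from_euler("y",-v[2]).apply(P-[-.105,0,.008])+[-.106,0,.076])+[.5112+v[0],.2306+v[1],0])-px).ravel()
s=least_squares(f,[0,0,0]);print(s.x[:2]*1e3,np.degrees(s.x[2]),s.fun.round(1))
E
```

```text
0 [[-0.7, -0.6], [0.2, -0.7], [-1.1, -1.9], [-0.9, -1.8], [0.6, -2.9]]
2 [[-0.9, -2.3], [0.0, -2.4], [-1.1, -3.4], [-0.7, -2.0], [0.8, -3.1]]
4 [[-1.1, -4.0], [-0.0, -4.0], [-1.0, -4.7], [-0.5, -2.2], [1.0, -3.3]]
[-6.89295308  7.76442484] 1.3215264598939749 [-0.6  0.5  0.4  0.2 -0.8 -0.7 -0.3  0.5  1.3 -0.7]
```

```bash
python3 -c "
from bench import *
print(close_job(), get_obs()['time'])"
```

```text
the job is handed in; nothing more can be done
the job is handed in; nothing more can be done
```

The cover is back on the fuse box and the job is handed in, at about 13 s of the 51 s allowed. No verdict is reported, so flushness rests on my own checks.

I gripped the grey two-tongued cover by its crown and tilted it 20°. I slid the tongues under the lip until they met the pocket's back wall: tongue point at x −106.4 mm, z 57.8 mm in the box frame, contact about 1.6 N. I then swung it down to 5°, let go, and pressed the far part of the crown with the closed fingers.

- **Snap:** the press force rose to 11.3 N or a little more, dropped to 5.3 N, then rose to 12.9 N. That last value matches a flush cover pressing the box down about 10 mm. The highest reading is just under the expected 12 to 22 N, but I read the force only every 0.3 s, so the true peak was probably missed.
- **Pictures after retracting:** the cover lies along the rim, the catch stands over its free end, and the lip hides the tongues. The free-end corner dropped about 3.6 px between pressing and retracting, roughly 4°.
- **Tilt check:** the corner positions fit 0° best, with free-end errors under 1 px against 4 px for a cover still 4° open. A looser fit that also let the position float gave 1.3°, but it is poorly conditioned, shifting the box 7 to 8 mm to get there.
- **Cameras and catch:** the two cameras disagreed by about 5.5 mm in y, so I worked from cover-to-box distances, which agreed within 1 mm. I could not read the catch angle directly.

The arm ended clear of everything. I did not measure the other objects again, but the arm touched none of them that I know of.

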